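# Trip a batch of heel moulds out of a tip bucket

### The arm

A 6-joint arm with a two-finger parallel gripper is mounted at the origin on the work surface. World frame = base frame: x ahead of the robot, y to its left, z up, the work surface at z = 0. Lengths are in m, angles in rad, forces in N, time in s.
With the tool pointing down it reaches from about 0.375 to 0.975 m from the base axis. Payload 3.8 kg.
Tool frame: the origin (TCP) lies at the very end of the fingers, on their centre line; the grasp point (between the pads) lies 19 mm behind it; z points along the fingers, y is the direction in which the jaws open and shut (so a half turn about z gives the same grasp; the last joint's range is limited). The gripper opens to 85 mm and grips with 20 to 120 N. Pads are 22 mm wide; open, the fingers measure 114 mm over their backs; the gripper's body (76 mm by 85 mm) begins 54 mm behind the grasp point. The pads swing forward as they close: fully open they stand 13 mm farther back than shut.
Start: joints at [1.114, 0.264, 1.604, -0, 1.274, -0.037], TCP at [0.275, 0.616, 0.231] pointing down, gripper open.
Joint ranges: [-2.63, 2.63], [-0.94, 2.18], [0.31, 2.57], [-1.31, 4.45], [0, 2.66], [-2.55, 2.55]. Speed limits (rad/s): [2.57, 2.57, 3.14, 3.14, 3.14, 3.14].

### API

Orientations are given as a rotation vector (axis times angle).
In Python, from workcell import status, read_camera, camera_info, order gives the robot as it stands.
- The arm moves only by the tool move_arm, never from a script. Its argument "deltas" is a list of rows, each a list of 3 entries, a list of its own where there are three numbers: the turn, a rotation vector about the world's x, y, z as a fraction of full scale, then the shift along the world's x, y, z as a fraction of full scale, then the closure, from -1 (fully open) to 1 (shut), so that 0 is half open. A call has 1 to 20 rows; each row is the pose to reach, as a shift and turn from the pose commanded when the call began; what a row does not reach only later rows make up. Full scale, the value 1, is 0.1 m for a shift and pi/2 rad for a turn. A row lasts 1/8 s, in which the tool goes at most 62.5 mm and 10.7 degrees, less where a joint would pass 70% of its speed; a pose out of reach is approached as far as the arm can. A call with a number of a shift or a turn outside -1 to 1 is refused whole. A call with a gripper value outside its range is refused whole. The fingers move at their own pace and stop on an object; "grip_force" is the grip in N (left out, the last holds). Time passes only in rows, so rows that repeat a pose let the fingers close. It gives the time, the measured TCP pose, the force and the opening at its end, in the units of the state.
- status.read_state(): the state, without advancing time (a new reading comes with each control period).
- read_camera(name): name is "scene" or "top"; returns (picture, depth): 400x640x3 uint8, red, green, blue; 400x640 float32, m along the optical axis (not along the pixel's ray), 0 where there is no reading.
- camera_info(name): a dict with "K" (3x3 intrinsics, pixels), "R" (3x3) and "t" (3): a world point X has camera coordinates R X + t. Camera axes: x right, y down, z forward; pixel columns grow to the right and rows downward; lengths in m; the calibration is good to about 2 mm. A picture is of the moment at which its call begins. camera_info takes no time and is no camera call.
- order.finish_job(): hands the job in, once; it reports no verdict.
The state is a dict: "time": time; "q": joint angles; "joint_vel": joint speeds; "joint_torque": joint torques, N m; "tool_pos": TCP position; "tcp_rot": TCP orientation; "wrist_force": force on the tool from outside, world axes, zero at the start; "torque": the same for the moment, N m; "width": opening from 0.0 (shut) to 1.0 (fully open).
Only numpy, scipy, OpenCV 4.12 (cv2) and the standard library are available. Lean on these libraries where they do the work, as an engineer would, in place of code of your own. Each camera call takes 0.05 s, during which the arm holds its last target. There are 200 camera calls.

### The job

Load both aluminium heel moulds, first the one on the cork mat, then the one in the plywood rack, into the green tip bucket, setting them down in it rather than dropping them, so that the weight of the second trips the bucket and it dumps both into the blue tray. Then swing the empty bucket back upright by its red handle bar, easing it onto its stop without letting it slam, and let go. Leave the moulds in the tray and the jar, can, hammer and sanding sleeve on the bench where they are.

Things in the scene. Friction and masses are not known exactly. Their poses are not given: they have to be found in the camera images.
- mould_a: heel mould with a blue dot on top: a plain aluminium block, 64 (own x) x 36 (y) x 46 (z) mm, about 0.28 kg; origin at the centre of its underside. It starts on the cork mat, standing free.
- mould_b: the second heel mould, with a yellow dot, otherwise the same. It starts in a rack slot, its x along the slot; the partitions cover its long sides up to its top, so there it can only be taken by its two ends (64 mm apart), which stick out of the slot by 4 to 10 mm.
- rack: plywood rack with two slots, one of them empty, fixed to the bench: 50 (x) x 120 (y) mm, origin at the centre of its underside. The slots run along its x, open at both ends and above, centred at y = -23 and +23 mm, 39 mm wide; slot floor 6 mm above the bench, partitions 7 mm thick up to 52 mm.
- mat: cork mat, 160 x 140 mm and 3 mm thick, fixed to the bench: once the first mould is gone, a clear place where the second can be put down and taken again across its 36 mm width. Origin at the centre of its underside.
- stand: grey stand, fixed to the bench, with the bucket's pivot 200 mm up and the blue catch tray at its foot; origin on the bench right below the middle of the pivot axis. Its +x is the side to which the bucket dumps, its y runs along the pivot axis. Two uprights at y = +-117 mm reach up to 216 mm.
- pivot (a point): middle of the bucket's pivot axis, 200 mm above the bench; x and y as the stand's
- tray (a point): middle of the catch tray's floor, 5 mm above the bench, axes as the stand's; inside the tray measures 270 (x) x 210 (y) mm, walls 57 mm high, 92 mm at the far +x end. It reaches from 25 mm behind the pivot to 245 mm ahead of it.
- bucket (a joint): angle of the tip bucket, rad: 0 = upright on its stop, 1.65 = fully tipped to the stand's +x. Empty or with one mould it stays upright (with one in, about 1 N more on its floor trips it); two moulds trip it. Empty and tipped it stays tipped. Pushed back, it balances at about 0.64 rad; below that it falls home and slams unless held (2 N at the bar is enough).
- bucket_floor (a point): centre of the bucket's inside floor; when upright 45 mm to the stand's +x of the pivot, 12 mm above it. Floor 72 (x) x 180 (y) mm: two moulds fit with their 64 mm along x, centred at y = -38 and +38 mm. Vertical rear (-x) and end walls rise 60 mm, the front wall flares out at 45 degrees to 38 mm up. No room for fingers at a mould's ends, only beside it along y.
- handle (a point): middle of the red handle bar, 15 mm round, 190 mm long, parallel to the stand's y, turning with the bucket. In the bucket's frame 130 mm behind (-x) and 30 mm above the pivot; fully tipped it is 127 mm above the pivot and 40 mm to +x. Between it and the pivot runs a parallel counterweight, 32 mm thick, its axis 80 mm from the pivot.
- glue_jar: closed glue jar, 68 mm diameter, 95 mm high; not needed, leave alone
- hammer: hammer lying on the bench; not needed, leave alone
- finish_can: can with a red label, 66 mm diameter, 120 mm high; not needed, leave alone
- belt_roll: brown sanding sleeve, a ring of 100 mm diameter, 40 mm high; not needed, leave alone
Mind the look-alikes: they are no part of the job. What is shaped like the mould_a but pink is not meant.

How it is judged:
By the outcome, as a careful person would: the job done as asked, in the order asked, and still so for the second after the job is handed in, with the robot touching nothing.
It also fails if it takes over 72 s, if anything falls off the work surface, if the arm or the gripper's body presses on something with over 40 N, if the wrist force passes 120 N, or if a joint passes its speed limit or range.

## Working session

There is one attempt and no reset: what is moved stays moved. The work goes in short steps, Python scripts to look and compute and a tool call to move; the robot and the scene stay as the last step left them, time stands still between calls to the robot, and variables do not carry over. Pictures are saved under pics/ and viewed, about 8 in all and at most 12, crops included, and the job is handed in when it is done.

Besides the shell and the picture viewer there is one more tool, called by a JSON object that holds its "method" and its "body". move_arm: Moves the arm, as the interface text tells. Its arguments: {"type":"object","properties":{"deltas":{"type":"array","items":{"type":"array"}},"grip_force":{"type":"number"}},"required":["deltas"]}

```bash
ls; mkdir -p pics; python3 - <<'E'
from workcell import status, read_camera, camera_info
import cv2, numpy as np
for n in("scene","top"):
    p,d=read_camera(n); cv2.imwrite(f"pics/{n}0.png",p[:,:,::-1]); np.savez(f"pics/{n}0.npz",p=p,d=d)
    c=camera_info(n); print(n,c, (d>0).mean())
print(status.read_state())
E
```

```text
pics
scene {'K': array([[512.57966065,   0.        , 322.75110799],
       [  0.        , 512.57966065, 204.29817371],
       [  0.        ,   0.        ,   1.        ]]), 'R': array([[-0.65925996,  0.75174786,  0.01585766],
       [ 0.56286742,  0.50738147, -0.65249084],
       [-0.49855448, -0.42123533, -0.75763067]]), 't': array([ 0.38814553, -0.17958011,  1.55078101])} 0.99598046875
top {'K': array([[453.50018971,   0.        , 317.63929763],
       [  0.        , 453.50018971, 200.04137037],
       [  0.        ,   0.        ,   1.        ]]), 'R': array([[ 0.01036897, -0.99966516, -0.02370785],
       [-0.99042921, -0.00700409, -0.13784385],
       [ 0.13763164,  0.02491024, -0.99017019]]), 't': array([-0.03074225,  0.52766221,  1.20086145])} 0.9961015625
{'time': 0.1, 'q': array([ 1.11409347e+00,  2.64735063e-01,  1.60525672e+00,  1.29313513e-05,
        1.27372299e+00, -3.69337447e-02]), 'joint_vel': array([ 0.00108848, -0.00163878, -0.00273522,  0.00119328, -0.00022746,
       -0.00017102]), 'joint_torque': array([ 6.43069925e-04, -5.16709685e+01, -3.68587232e+01, -1.97436493e-04,
        6.33113828e-03, -5.28887568e-06]), 'tool_pos': array([0.27481541, 0.61578147, 0.23003755]), 'tcp_rot': array([-0.65443634, -3.07212863,  0.00322711]), 'wrist_force': array([-0.03481701,  0.42576745,  0.2198756 ]), 'torque': array([-0.02949097,  0.04290668,  0.0015627 ]), 'width': 1.0005084185056459}
```

View pics/scene0.png

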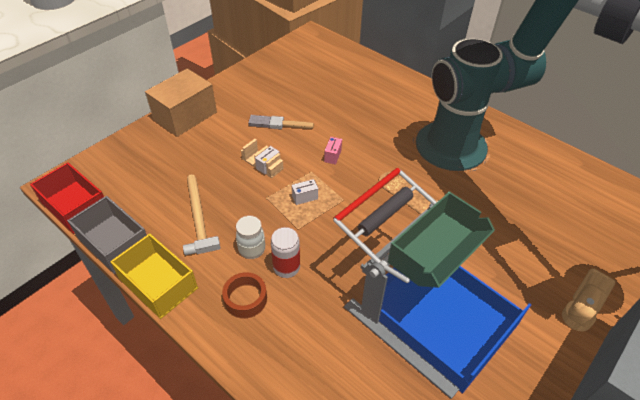

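View pics/top0.png

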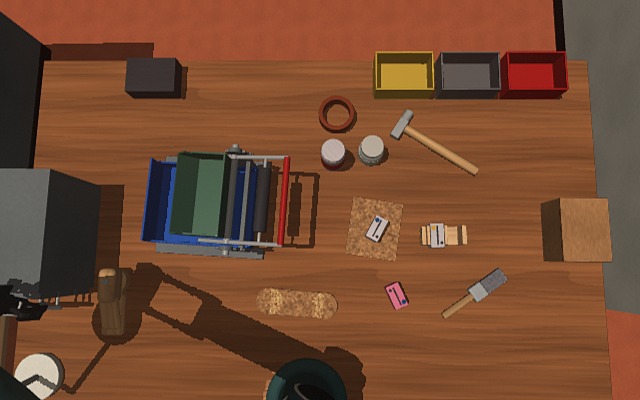

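The scene view shows the mat with mould_a at (305,190), the rack with mould_b at (265,158), and the pink decoy at (333,150). The bucket is at (440,240) and the red bar at (368,195). In the top view, mould_a is at (377,229), mould_b at (437,235), the red bar at column 285, and the bucket dumps to image left (+y).

```bash
cat > h.py <<'E'
import numpy as np, cv2
from workcell import camera_info
def cloud(n,d):
    c=camera_info(n);v,u=np.mgrid[:400,:640]
    K=c["K"];r=np.stack([(u-K[0,2])/K[0,0],(v-K[1,2])/K[1,1],np.ones_like(d)],-1)*d[...,None]
    return (r-c["t"])@c["R"]
def ray(n,u,v,z):
    c=camera_info(n);r=c["R"].T@np.linalg.solve(c["K"],[u,v,1.]);o=-c["R"].T@c["t"]
    return o+r*(z-o[2])/r[2]
def proj(n,X):
    c=camera_info(n);q=c["K"]@(c["R"]@np.asarray(X)+c["t"]);return q[:2]/q[2]
def box(P):
    (c,s,a)=cv2.minAreaRect((P[:,:2]*1000).astype(np.float32));return np.round(c,1),np.round(s,1),round(a,1)
E
cat > m.py <<'E'
from h import *
for n in("scene","top"):
    f=np.load(f"pics/{n}0.npz");p=f["p"];X=cloud(n,f["d"]);hsv=cv2.cvtColor(p,cv2.COLOR_RGB2HSV).astype(int);H,S,V=[hsv[...,i] for i in range(3)]
    x,y,z=[X[...,i] for i in range(3)]
    def rep(l,m):
        k,lab,st,_=cv2.connectedComponentsWithStats(m.astype(np.uint8))
        for i in range(1,k):
            if st[i,4]<40: continue
            P=X[lab==i]; print(n,l,st[i].tolist(),"z5/50/95",np.round(np.percentile(P[:,2],[5,50,95])*1000,1),"box",*box(P))
    bench=(x>.2)&(x<.9)&(y<.15)&(y>-.5)
    rep("table",(x>.45)&(x<.5)&(y<.0)&(y>-.03)&(abs(z)<.02))
    rep("grey_hi",(S<70)&bench&(z>.035)&(z<.07))
    rep("tall35",bench&(z>.036)&(z<.065))
    rep("pinkbox",(H>155)&(H<176)&(S>80)&bench&(z>.03))
    rep("red",((H<5)|(H>174))&(S>150)&(z>.15)&(z<.35))
    rep("green",(H>55)&(H<85)&(S>60)&(z>.17)&(y>.05))
    rep("blue",(H>105)&(H<122)&(S>120)&(y>0))
    rep("mat",(z>-.01)&(z<.012)&bench&(S>80)&(V>150)&(y<-.0))
E
python3 m.py
python3 - <<'E'
import cv2
a=cv2.imread('pics/top0.png');s=cv2.imread('pics/scene0.png')
f=lambda i,x,y,w,h,k:cv2.resize(i[y:y+h,x:x+w],None,fx=k,fy=k,interpolation=cv2.INTER_CUBIC)
import numpy as np
A=f(a,340,190,140,75,5.7)[:,:798]
B=f(s,230,125,120,90,4);C=f(a,135,140,160,125,2)
o=np.zeros((600,800,3),np.uint8);A=f(a,340,195,140,70,3.4);o[:A.shape[0],:A.shape[1]]=A;o[240:600,:480]=B;o[300:550,480:800]=C
cv2.imwrite('pics/c0.png',o)
E
```

```text
scene table [338, 232, 14, 13, 94] z5/50/95 [-3.7 -0.5  2.5] box [485.5 -14.9] [29.8 28.8] 88.5
scene grey_hi [255, 146, 24, 21, 225] z5/50/95 [41.2 51.1 54.4] box [ 438.  -341.8] [69.1 39.9] 3.1
scene grey_hi [292, 180, 26, 18, 303] z5/50/95 [37.4 47.4 51.2] box [ 455.8 -182.8] [42.2 64.5] 62.6
scene grey_hi [110, 202, 31, 30, 148] z5/50/95 [38.2 53.6 69.2] box [ 836.6 -437. ] [  2.8 125.8] 0.3
scene grey_hi [236, 229, 28, 23, 299] z5/50/95 [36.7 55.9 68.5] box [ 678.1 -153.3] [37.2 65.9] 60.0
scene grey_hi [121, 231, 25, 20, 141] z5/50/95 [51.3 60.1 69.4] box [ 866.9 -361.1] [66.2  8.4] 2.6
scene tall35 [324, 137, 18, 19, 220] z5/50/95 [38.9 44.9 48.7] box [ 279.2 -234.4] [68.9 37. ] 24.4
scene tall35 [242, 139, 15, 14, 91] z5/50/95 [37.6 46.  53. ] box [ 440.7 -412.1] [13.9 51.2] 89.7
scene tall35 [254, 146, 26, 22, 378] z5/50/95 [38.6 50.5 54.3] box [ 438.  -338.9] [68.3 66.4] 0.8
scene tall35 [291, 179, 27, 18, 313] z5/50/95 [37.6 47.4 51.2] box [ 456.1 -182.9] [42.3 65.2] 62.5
scene tall35 [111, 204, 30, 27, 120] z5/50/95 [38.2 51.4 64. ] box [ 836.5 -437.7] [  2.8 124.5] 0.3
s
[... 3767 characters left out ...]
  6.1] box [ 499.5 -134.8] [32.9 70.2] 83.3
top mat [349, 198, 63, 45, 755] z5/50/95 [-1.7  2.3  6.5] box [ 477.7 -200.9] [167.2 112. ] 81.8
top mat [445, 225, 13, 20, 183] z5/50/95 [1.5 5.6 9.4] box [ 439.3 -393.8] [32.1 52.9] 89.3
top mat [308, 226, 89, 35, 835] z5/50/95 [-2.2  2.3  6.5] box [ 384.1 -125.6] [ 94.  237.6] 16.1
top mat [369, 263, 86, 6, 355] z5/50/95 [-4.6 -0.4  3.9] box [ 353.7 -283.7] [ 13.6 230.8] 0.6
top mat [308, 292, 29, 28, 481] z5/50/95 [1.5 5.6 9.3] box [243.1 -39.2] [78.  69.5] 87.4
top mat [401, 309, 43, 4, 73] z5/50/95 [-4.3 -0.4  3.2] box [ 231.2 -310.7] [  7.5 114.1] 3.2
top mat [457, 310, 37, 3, 74] z5/50/95 [-3.5  0.6  4.6] box [ 235.5 -451.5] [ 5.9 95.8] 2.5
```

View pics/c0.png

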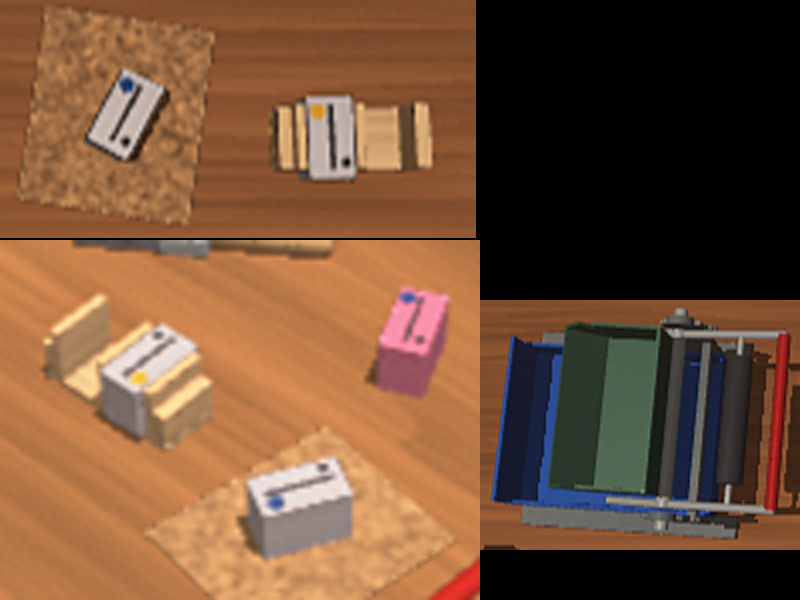

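The crop shows blue-dot mould_a standing free on the mat, yellow-dot mould_b in the left (+y) slot with the right slot empty, and the bucket upright with its bar to the right. Next I'll refine with ray casts in both views.

```bash
cat > m2.py <<'E'
from h import *
def load(n,tag="0"):
    f=np.load(f"pics/{n}{tag}.npz");return f["p"],cloud(n,f["d"])
def castbox(n,m,z):
    v,u=np.nonzero(m);P=np.array([ray(n,a,b,z) for a,b in zip(u,v)]);return box(P),np.round(P.mean(0)*1000,1),len(P)
if __name__=="__main__":
  for n in("scene","top"):
    p,X=load(n);hsv=cv2.cvtColor(p,cv2.COLOR_RGB2HSV).astype(int);H,S,V=[hsv[...,i] for i in range(3)]
    x,y,z=[X[...,i] for i in range(3)]
    for l,c,zt,w in(("a",(.453,-.184),.049,.036),("b",(.435,-.344),.052,.030)):
        m=(abs(x-c[0])<.05)&(abs(y-c[1])<.05)&(z>zt-.008)&(z<.065)
        if l=="b": m&=(S<60)|((abs(y-c[1])<.012))
        k,lab,st,_=cv2.connectedComponentsWithStats(m.astype(np.uint8));i=1+st[1:,4].argmax();m=lab==i
        print(n,l,castbox(n,m,zt),"zmed",np.median(z[m]))
    m=((H<5)|(H>174))&(S>150)&(z>.15)&(z<.35)&(abs(x-.5)<.15)
    P=X[m];Q=np.array([ray(n,u,v,.2345) for v,u in zip(*np.nonzero(m))]);
    for T in(P,Q):
        c=(T.max(0)+T.min(0))/2;w,e=np.linalg.eigh(np.cov(T[:,:2].T));print(n,"bar",c*1000,T.mean(0)*1000,e[:,1],box(T))
    g=(H>45)&(H<90)&(S>50)&(y>.1)&(y<.4)&(x>.35)&(x<.65)
    f=g&(abs(z-.212)<.007);print(n,"floor",box(X[f]),np.median(z[f]),f.sum(),np.percentile(X[f],[1,99],axis=0))
    f=g&(z>.225);P=X[f];print(n,"walls",box(P),z[f].max())
    b=(H>105)&(H<122)&(S>120)&(y>.1)&(y<.5)&(x>.35)&(x<.7)&(z<.1)
    f=b&(abs(z-.005)<.006);print(n,"trayfloor",box(X[f]),np.median(z[f]))
E
python3 m2.py
```

```text
scene a ((array([ 458.4, -181. ]), array([41.6, 64.8]), 61.6), array([ 458.2, -181.3,   49. ]), 275) zmed 0.04784298761603943
scene b ((array([ 441.4, -341.5]), array([70.2, 40.4]), 7.1), array([ 441.4, -341.4,   52. ]), 211) zmed 0.05130951561195483
scene bar [501.95460944  49.50639151 234.2498755 ] [506.02109524  50.46930089 235.03480015] [-0.998378    0.05693305] (array([502. ,  49.7]), array([ 15.3, 204.9]), 86.2)
scene bar [499.84427371  50.10660606 234.5       ] [505.61167781  50.19786292 234.5       ] [-0.9984228   0.05614183] (array([500.1,  50.6]), array([ 14.6, 203.7]), 86.7)
scene floor (array([513. , 226.4]), array([ 82.4, 188.8]), 86.8) 0.21149906603665106 2259 [[0.42144946 0.18524882 0.20770782]
 [0.6065773  0.26657925 0.21845093]]
scene walls (array([513.5, 240.9]), array([117.5, 192. ]), 86.6) 0.2749722158681333
scene trayfloor (array([516. , 288.9]), array([275.9, 220. ]), 86.4) 0.0042974922281498905
top a ((array([ 450.9, -183.8]), array([35.5, 63.8]), 63.2), array([ 450.8, -183.9,   49. ]), 323) zmed 0.04858909230596124
top b ((array([ 433.3, -343.6]), array([60.8, 36.3]), 0.5), array([ 432.7, -343.9,   52. ]), 316) zmed 0.05215470488014208
top bar [500.1586865   48.17574348 235.45600627] [498.16227188  47.48367861 235.3413388 ] [-0.99837228  0.0570333 ] (array([500. ,  47.7]), array([ 14.5, 202.1]), 86.8)
top bar [500.04271359  47.90766318 234.5       ] [498.27837284  47.57057077 234.5       ] [-0.99837487  0.05698793] (array([500. ,  47.5]), array([ 14.4, 202. ]), 86.7)
top floor (array([508.6, 226.8]), array([ 89.2, 183.1]), 87.3) 0.21142223906876054 2151 [[0.42421917 0.18525445 0.20667484]
 [0.59853819 0.26951672 0.21856026]]
top walls (array([510.1, 240.1]), array([117.7, 188.2]), 86.8) 0.276374551741753
top trayfloor (array([521.3, 289.6]), array([285.8, 226.4]), 86.5) 0.0040658734427515214
```

{"method": "move_arm", "body": {"deltas": [[[0,0,0],[0.2,-0.3,0.35],-1],[[0,0,0],[0.4,-0.6,0.7],-1],[[0,0,0],[0.6,-1,1],-1],[[0,0,0],[0.6,-1,1],-1]], "grip_force": 40}}

```text
time: 0.6
tool_pos: [0.3373, 0.5154, 0.335]
tcp_rot: [0.659, 3.069, 0.008]
wrist_force: [0.2, 0.1, 0.6]
width: 0.994
```

{"method": "move_arm", "body": {"deltas": [[[0,0,0],[0.2,-0.35,0],-1],[[0,0,0],[0.4,-0.7,0],-1],[[0,0,0],[0.6,-1,0],-1]]}}

```text
time: 0.98
tool_pos: [0.3947, 0.4156, 0.3295]
tcp_rot: [-0.653, -3.071, 0.003]
wrist_force: [-0.2, -0.1, 1.4]
width: 1.0
```

{"method": "move_arm", "body": {"deltas": [[[0,0,0],[0.1,-0.35,0],-1],[[0,0,0],[0.2,-0.7,0],-1],[[0,0,0],[0.3,-1,0],-1]]}}

```text
time: 1.35
tool_pos: [0.4246, 0.3156, 0.3296]
tcp_rot: [-0.654, -3.071, 0.002]
wrist_force: [-0.0, -0.1, 0.8]
width: 1.0
```

{"method": "move_arm", "body": {"deltas": [[[0,0,0],[0,-0.35,0],-1],[[0,0,0],[0,-0.7,0],-1],[[0,0,0],[0,-1,0],-1]]}}

```text
time: 1.72
tool_pos: [0.4244, 0.2158, 0.3296]
tcp_rot: [-0.653, -3.071, 0.002]
wrist_force: [-0.5, 0.5, 0.4]
width: 0.999
```

{"method": "move_arm", "body": {"deltas": [[[0,0,0],[0,-0.35,0],-1],[[0,0,0],[0,-0.7,0],-1],[[0,0,0],[0,-1,0],-1]]}}

```text
time: 2.1
tool_pos: [0.4245, 0.1159, 0.3298]
tcp_rot: [-0.654, -3.071, 0.001]
wrist_force: [0.6, 0.6, 0.2]
width: 1.002
```

{"method": "move_arm", "body": {"deltas": [[[0,0,0],[0,-0.35,0],-1],[[0,0,0],[0,-0.7,0],-1],[[0,0,0],[0,-1,0],-1]]}}

```text
time: 2.48
tool_pos: [0.4247, 0.0159, 0.3298]
tcp_rot: [-0.654, -3.071, -0.0]
wrist_force: [0.4, -0.2, 0.3]
width: 0.999
```

{"method": "move_arm", "body": {"deltas": [[[0,0,0],[0,-0.35,0],-1],[[0,0,0],[0,-0.7,0],-1],[[0,0,0],[0,-1,0],-1]]}}

```text
time: 2.85
tool_pos: [0.4249, -0.084, 0.3298]
tcp_rot: [-0.654, -3.071, -0.001]
wrist_force: [-0.1, 0.1, -0.6]
width: 0.998
```

{"method": "move_arm", "body": {"deltas": [[[0,0,0],[0.1,-0.35,0],-1],[[0,0,0],[0.2,-0.7,-0.2],-1],[[0,0,-0.03],[0.28,-1,-0.5],-1],[[0,0,-0.03],[0.28,-1,-1],-1],[[0,0,-0.03],[0.28,-1,-1],-1]]}}

```text
time: 3.48
tool_pos: [0.4495, -0.1816, 0.2254]
tcp_rot: [-0.724, -3.045, -0.005]
wrist_force: [0.4, -0.1, 0.0]
width: 1.002
```

```bash
cat > st.py <<'E'
from workcell import status
import numpy as np
from scipy.spatial.transform import Rotation as R
s=status.read_state();M=R.from_rotvec(s["tcp_rot"]).as_matrix()
print("t",s["time"],"q",np.round(s["q"],3),"pos",np.round(s["tool_pos"]*1000,1),"yawY",np.round(np.degrees(np.arctan2(M[1,1],M[0,1])),2),"zax",np.round(M[:,2],4),"F",np.round(s["wrist_force"],2),"w",round(s["width"]*85,1))
E
python3 st.py
```

```text
t 3.475 q [-0.436 -0.089  1.997  0.     1.246 -1.539] pos [ 449.5 -181.6  225.4] yawY 63.24 zax [-0.0109  0.0056 -0.9999] F [ 0.39 -0.15  0.  ] w 85.2
```

{"method": "move_arm", "body": {"deltas": [[[0,0,0],[0,0,-0.35],-1],[[0,0,0],[0,0,-0.7],-1],[[0,0,0],[0,0,-1],-1],[[0,0,0],[0,0,-1],-1]]}}

```text
time: 3.98
tool_pos: [0.4522, -0.1824, 0.1304]
tcp_rot: [-0.724, -3.053, -0.002]
wrist_force: [-0.5, -0.2, -0.3]
width: 1.002
```

```bash
python3 st.py; python3 - <<'E'
from workcell import read_camera
import cv2,numpy as np
for n,(x,y,w,h) in(("scene",(230,100,140,120)),("top",(320,160,140,120))):
    p,d=read_camera(n);np.savez(f"pics/{n}1.npz",p=p,d=d)
    c=cv2.resize(p[y:y+h,x:x+w,::-1],None,fx=2.8,fy=2.8,interpolation=cv2.INTER_CUBIC)
    o=c if n=="scene" else np.hstack([o,c])
cv2.imwrite("pics/v1.png",o)
E
```

```text
t 3.975 q [-4.350e-01 -1.000e-03  2.098e+00  0.000e+00  1.048e+00 -1.540e+00] pos [ 452.2 -182.4  130.4] yawY 63.31 zax [-0.0033  0.0018 -1.    ] F [-0.53 -0.24 -0.29] w 85.1
```

View pics/v1.png

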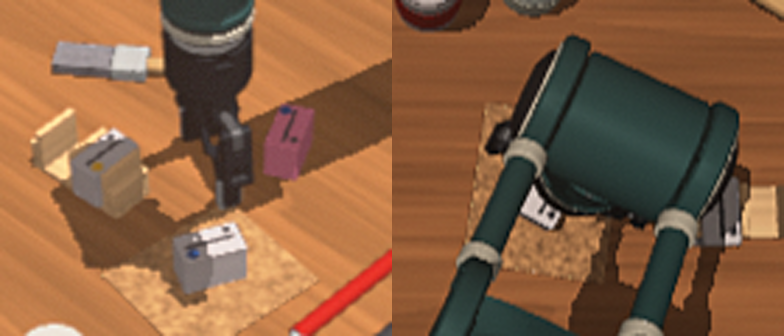

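The gripper is centred over mould_a with its jaws across the short side, and the path down is clear. Going down to grip.

{"method": "move_arm", "body": {"deltas": [[[0,0,0],[0,0,-0.3],-1],[[0,0,0],[0,0,-0.6],-1],[[0,0,0],[0,0,-0.85],-1],[[0,0,0],[0,0,-1],-1]]}}

```text
time: 4.58
tool_pos: [0.4546, -0.1841, 0.0323]
tcp_rot: [0.726, 3.054, -0.001]
wrist_force: [0.0, 0.4, 0.3]
width: 0.996
```

{"method": "move_arm", "body": {"deltas": [[[0,0,0],[0,0,-0.15],-1],[[0,0,0],[0,0,-0.15],-1],[[0,0,0],[0,0,-0.15],0],[[0,0,0],[0,0,-0.15],0.4],[[0,0,0],[0,0,-0.15],1],[[0,0,0],[0,0,-0.15],1],[[0,0,0],[0,0,-0.15],1]]}}

```text
time: 5.45
tool_pos: [0.4538, -0.1841, 0.0171]
tcp_rot: [0.726, 3.055, -0.001]
wrist_force: [-1.2, -0.0, 6.4]
width: 0.415
```

```bash
python3 st.py
```

```text
t 5.45 q [-0.436  0.158  2.176 -0.     0.806 -1.54 ] pos [ 453.8 -184.1   17.1] yawY 63.25 zax [ 1.3e-03 -8.0e-04 -1.0e+00] F [-1.21 -0.02  6.4 ] w 35.3
```

{"method": "move_arm", "body": {"deltas": [[[0,0,0],[0,0,0.02],1],[[0,0,0],[0,0,0.15],1],[[0,0,0],[0,0,0.4],1],[[0,0,0],[0,0,0.7],1],[[0,0,0],[0,0,1],1],[[0,0,0],[0,0,1],1]]}}

```text
time: 6.2
tool_pos: [0.4552, -0.1845, 0.1192]
tcp_rot: [0.725, 3.05, -0.002]
wrist_force: [0.8, 0.1, -2.8]
width: 0.412
```

```bash
python3 st.py
```

```text
t 6.2 q [-0.436  0.012  2.108  0.     1.015 -1.54 ] pos [ 455.2 -184.5  119.2] yawY 63.25 zax [ 0.0057 -0.0026 -1.    ] F [ 0.82  0.08 -2.85] w 35.0
```

{"method": "move_arm", "body": {"deltas": [[[0,0,-0.07],[0,0,0.35],1],[[0,0,-0.14],[0,0,0.7],1],[[0,0,-0.2],[0,0,1],1]]}}

```text
time: 6.58
tool_pos: [0.4523, -0.1832, 0.2156]
tcp_rot: [-1.2, -2.901, -0.0]
wrist_force: [0.4, 0.6, -2.4]
width: 0.416
```

{"method": "move_arm", "body": {"deltas": [[[0,0,-0.08],[0,0.35,0.35],1],[[0,0,-0.16],[0,0.7,0.7],1],[[0,0,-0.24],[0,1,1],1]]}}

```text
time: 6.95
tool_pos: [0.4524, -0.0824, 0.3156]
tcp_rot: [-1.724, -2.624, 0.001]
wrist_force: [0.6, 0.3, -3.7]
width: 0.415
```

{"method": "move_arm", "body": {"deltas": [[[0,0,-0.08],[0,0.35,0.05],1],[[0,0,-0.16],[0,0.7,0.1],1],[[0,0,-0.24],[0,1,0.1],1]]}}

```text
time: 7.32
tool_pos: [0.4525, 0.0177, 0.3248]
tcp_rot: [-2.185, -2.256, 0.002]
wrist_force: [-0.0, 0.3, -3.4]
width: 0.42
```

{"method": "move_arm", "body": {"deltas": [[[0,0,-0.06],[0,0.35,0],1],[[0,0,-0.06],[0,0.7,0],1],[[0,0,-0.06],[0,1,0],1]]}}

```text
time: 7.7
tool_pos: [0.4522, 0.1175, 0.324]
tcp_rot: [-2.284, -2.155, 0.004]
wrist_force: [0.9, -0.4, -3.7]
width: 0.421
```

{"method": "move_arm", "body": {"deltas": [[[0,0,0],[0.1,0.35,0],1],[[0,0,0],[0.2,0.7,0],1],[[0,0,0],[0.2,1,0],1],[[0,0,0],[0.2,1,0],1],[[0,0,0],[0.2,1,0],1]]}}

```text
time: 8.32
tool_pos: [0.4725, 0.2159, 0.3246]
tcp_rot: [-2.285, -2.156, 0.005]
wrist_force: [0.9, -0.2, -3.5]
width: 0.418
```

```bash
python3 st.py
```

```text
t 8.325 q [ 3.810e-01 -7.600e-02  1.804e+00 -1.000e-03  1.417e+00  4.390e-01] pos [472.5 215.9 324.6] yawY -3.33 zax [-0.0026 -0.0016 -1.    ] F [ 0.9  -0.23 -3.5 ] w 35.5
```

{"method": "move_arm", "body": {"deltas": [[[0,0,0],[0,0.095,-0.3],1],[[0,0,0],[0,0.095,-0.55],1],[[0,0,0],[0,0.095,-0.75],1],[[0,0,0],[0,0.095,-0.85],1],[[0,0,0],[0,0.095,-0.85],1]]}}

```text
time: 8.95
tool_pos: [0.4728, 0.2253, 0.2406]
tcp_rot: [-2.286, -2.155, 0.002]
wrist_force: [-0.3, 0.9, -2.1]
width: 0.417
```

```bash
python3 st.py; python3 - <<'E'
from workcell import read_camera
import cv2,numpy as np
for n,(x,y,w,h) in(("scene",(330,150,180,150)),("top",(140,130,180,150))):
    p,d=read_camera(n);np.savez(f"pics/{n}2.npz",p=p,d=d)
    c=cv2.resize(p[y:y+h,x:x+w,::-1],None,fx=2.2,fy=2.2,interpolation=cv2.INTER_CUBIC)
    o=c if n=="scene" else np.hstack([o,c])
cv2.imwrite("pics/v2.png",o)
E
```

```text
t 8.95 q [ 0.397 -0.029  1.912 -0.     1.26   0.456] pos [472.8 225.3 240.6] yawY -3.38 zax [-1.2e-03 -6.0e-04 -1.0e+00] F [-0.27  0.92 -2.05] w 35.4
```

View pics/v2.png

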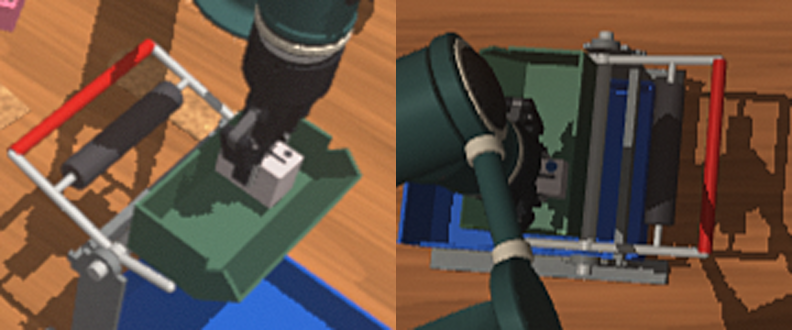

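{"method": "move_arm", "body": {"deltas": [[[0,0,0],[0,0,-0.06],1],[[0,0,0],[0,0,-0.11],1],[[0,0,0],[0,0,-0.12],1],[[0,0,0],[0,0,-0.12],1]]}}

```text
time: 9.55
tool_pos: [0.473, 0.2259, 0.2291]
tcp_rot: [-2.285, -2.156, 0.0]
wrist_force: [-0.7, -1.3, -3.1]
width: 0.417
```

{"method": "move_arm", "body": {"deltas": [[[0,0,0],[0,0,-0.01],1],[[0,0,0],[0,0,-0.01],1]]}}

```text
time: 9.8
tool_pos: [0.4731, 0.2259, 0.2283]
tcp_rot: [-2.285, -2.156, 0.0]
wrist_force: [0.5, -0.1, -2.9]
width: 0.415
```

{"method": "move_arm", "body": {"deltas": [[[0,0,0],[0,0,-0.01],1],[[0,0,0],[0,0,-0.01],1]]}}

```text
time: 10.05
tool_pos: [0.4731, 0.2259, 0.2272]
tcp_rot: [-2.285, -2.155, 0.0]
wrist_force: [-0.8, -0.1, -2.6]
width: 0.412
```

{"method": "move_arm", "body": {"deltas": [[[0,0,0],[0,0,-0.01],1],[[0,0,0],[0,0,-0.01],1]]}}

```text
time: 10.3
tool_pos: [0.4731, 0.2259, 0.2262]
tcp_rot: [-2.285, -2.155, 0.0]
wrist_force: [-0.2, -0.4, -3.0]
width: 0.414
```

{"method": "move_arm", "body": {"deltas": [[[0,0,0],[0,0,-0.01],1],[[0,0,0],[0,0,-0.01],1]]}}

```text
time: 10.55
tool_pos: [0.4732, 0.226, 0.2261]
tcp_rot: [2.285, 2.156, 0.001]
wrist_force: [-2.6, -0.4, 2.5]
width: 0.419
```

```bash
python3 st.py
```

```text
t 10.55 q [ 0.398 -0.019  1.929  0.     1.231  0.456] pos [473.2 226.  226.1] yawY -3.35 zax [ 3.e-04  2.e-04 -1.e+00] F [-2.61 -0.43  2.5 ] w 35.6
```

{"method": "move_arm", "body": {"deltas": [[[0,0,0],[0,0,0.01],1],[[0,0,0],[0,0,0.01],0.1],[[0,0,0],[0,0,0.01],-0.1],[[0,0,0],[0,0,0.01],-0.2],[[0,0,0],[0,0,0.01],-0.2]]}}

```text
time: 11.18
tool_pos: [0.4732, 0.2259, 0.2263]
tcp_rot: [2.285, 2.155, 0.0]
wrist_force: [-0.2, -0.1, -1.4]
width: 0.599
```

```bash
python3 st.py
```

```text
t 11.175 q [ 0.398 -0.019  1.929  0.     1.231  0.456] pos [473.2 225.9 226.3] yawY -3.35 zax [ 2.e-04  1.e-04 -1.e+00] F [-0.16 -0.08 -1.35] w 50.9
```

{"method": "move_arm", "body": {"deltas": [[[0,0,0],[0,0,0.2],-0.2],[[0,0,0],[0,0,0.6],-0.2],[[0,0,0],[0,0,1],-0.2]]}}

```text
time: 11.55
tool_pos: [0.4728, 0.2258, 0.3269]
tcp_rot: [-2.285, -2.155, 0.001]
wrist_force: [0.1, -0.3, -0.8]
width: 0.604
```

{"method": "move_arm", "body": {"deltas": [[[0,0,0],[0,-0.3,0],-1],[[0,0,0],[0,-0.65,0],-1],[[0,0,0],[0,-1,0],-1]]}}

```text
time: 11.92
tool_pos: [0.4731, 0.1251, 0.3265]
tcp_rot: [2.284, 2.156, 0.001]
wrist_force: [-0.0, -0.1, -0.3]
width: 0.999
```

{"method": "move_arm", "body": {"deltas": [[[0,0,0],[-0.03,-0.35,0],-1],[[0,0,0],[-0.07,-0.7,0],-1],[[0,0,0],[-0.1,-1,0],-1]]}}

```text
time: 12.3
tool_pos: [0.4629, 0.0247, 0.3264]
tcp_rot: [2.286, 2.155, 0.0]
wrist_force: [0.1, -0.4, 0.1]
width: 1.001
```

{"method": "move_arm", "body": {"deltas": [[[0,0,0],[-0.03,-0.35,0],-1],[[0,0,0],[-0.07,-0.7,0],-1],[[0,0,0],[-0.1,-1,0],-1]]}}

```text
time: 12.68
tool_pos: [0.4529, -0.0754, 0.3264]
tcp_rot: [2.286, 2.155, 0.0]
wrist_force: [0.0, -0.7, -0.3]
width: 1.001
```

{"method": "move_arm", "body": {"deltas": [[[0,0,0],[-0.03,-0.35,-0.15],-1],[[0,0,0],[-0.07,-0.7,-0.35],-1],[[0,0,0],[-0.1,-1,-0.5],-1]]}}

```text
time: 13.05
tool_pos: [0.4427, -0.1753, 0.2756]
tcp_rot: [-2.286, -2.155, 0.0]
wrist_force: [0.9, 0.1, -0.3]
width: 1.001
```

{"method": "move_arm", "body": {"deltas": [[[0,0,0.02],[-0.03,-0.35,-0.35],-1],[[0,0,0.04],[-0.06,-0.7,-0.7],-1],[[0,0,0.046],[-0.09,-1,-1],-1]]}}

```text
time: 13.42
tool_pos: [0.4337, -0.2753, 0.175]
tcp_rot: [-2.206, -2.237, 0.0]
wrist_force: [0.2, 0.1, 1.0]
width: 1.001
```

{"method": "move_arm", "body": {"deltas": [[[0,0,0],[0,-0.35,-0.3],-1],[[0,0,0],[0,-0.6,-0.5],-1],[[0,0,0],[0,-0.7,-0.6],-1],[[0,0,0],[0,-0.7,-0.6],-1],[[0,0,0],[0,-0.7,-0.6],-1]]}}

```text
time: 14.05
tool_pos: [0.4347, -0.3437, 0.1172]
tcp_rot: [2.205, 2.236, 0.001]
wrist_force: [-0.0, 0.2, -0.1]
width: 1.0
```

```bash
python3 st.py; python3 - <<'E'
from workcell import read_camera
import cv2,numpy as np
for n,(x,y,w,h) in(("scene",(210,90,140,120)),("top",(140,130,180,150))):
    p,d=read_camera(n);np.savez(f"pics/{n}3.npz",p=p,d=d)
    c=cv2.resize(p[y:y+h,x:x+w,::-1],(440,360),interpolation=cv2.INTER_CUBIC) if 0 else cv2.resize(p[y:y+h,x:x+w,::-1],(390,330),interpolation=cv2.INTER_CUBIC)
    o=c if n=="scene" else np.hstack([o,c])
cv2.imwrite("pics/v3.png",o)
E
```

```text
t 14.05 q [-0.714  0.136  1.979  0.     1.026 -0.729] pos [ 434.7 -343.7  117.2] yawY 0.81 zax [ 1.e-03 -4.e-04 -1.e+00] F [-0.01  0.23 -0.06] w 85.0
```

View pics/v3.png

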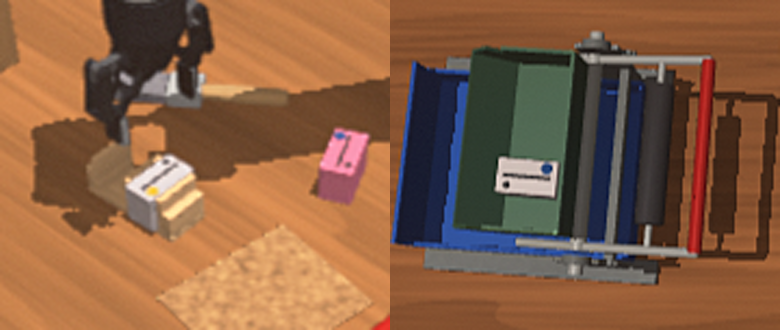

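Mould_a sits flat in the bucket, which is still upright. The open jaws straddle mould_b's ends in the rack. Going down to take it.

{"method": "move_arm", "body": {"deltas": [[[0,0,0],[0,0,-0.3],-1],[[0,0,0],[0,0,-0.6],-1],[[0,0,0],[0,0,-0.85],-1],[[0,0,0],[0,0,-1],-1],[[0,0,0],[0,0,-1],-1]]}}

```text
time: 14.78
tool_pos: [0.4337, -0.3433, 0.0157]
tcp_rot: [-2.204, -2.236, 0.0]
wrist_force: [-0.4, -0.1, -0.0]
width: 1.002
```

{"method": "move_arm", "body": {"deltas": [[[0,0,0],[0,0,0],-0.7],[[0,0,0],[0,0,0],-0.4],[[0,0,0],[0,0,0],1],[[0,0,0],[0,0,0],1],[[0,0,0],[0,0,0],1]]}}

```text
time: 15.4
tool_pos: [0.4354, -0.3452, 0.018]
tcp_rot: [2.204, 2.234, 0.0]
wrist_force: [1.2, 1.1, 6.7]
width: 0.737
```

```bash
python3 st.py
```

```text
t 15.4 q [-0.715  0.266  2.039  0.     0.834 -0.729] pos [ 435.4 -345.2   18. ] yawY 0.79 zax [ 0.0025 -0.0021 -1.    ] F [1.17 1.13 6.72] w 62.6
```

{"method": "move_arm", "body": {"deltas": [[[0,0,0],[0,0,0.05],1],[[0,0,0],[0,0,0.15],1],[[0,0,0],[0,0,0.35],1],[[0,0,0],[0,0,0.6],1],[[0,0,0],[0,0,0.8],1],[[0,0,0],[0,0,0.8],1]]}}

```text
time: 16.15
tool_pos: [0.4352, -0.3451, 0.0983]
tcp_rot: [2.203, 2.234, 0.0]
wrist_force: [0.1, -0.6, -2.2]
width: 0.741
```

```bash
python3 st.py
```

```text
t 16.15 q [-0.715  0.158  1.993  0.     0.987 -0.729] pos [ 435.2 -345.1   98.3] yawY 0.79 zax [ 0.0029 -0.0025 -1.    ] F [ 0.14 -0.58 -2.19] w 63.0
```

{"method": "move_arm", "body": {"deltas": [[[0,0,0],[0.03,0.3,0],1],[[0,0,0],[0.06,0.65,0],1],[[0,0,0],[0.1,1,0],1]]}}

```text
time: 16.52
tool_pos: [0.4429, -0.2426, 0.0948]
tcp_rot: [-2.205, -2.234, 0.001]
wrist_force: [0.9, 0.0, -3.1]
width: 0.745
```

{"method": "move_arm", "body": {"deltas": [[[0,0,0],[0.05,0.35,-0.2],1],[[0,0,0],[0.1,0.64,-0.5],1],[[0,0,0],[0.1,0.64,-0.7],1],[[0,0,0],[0.1,0.64,-0.77],1],[[0,0,0],[0.1,0.64,-0.8],1],[[0,0,0],[0.1,0.64,-0.8],1]]}}

```text
time: 17.27
tool_pos: [0.4545, -0.1807, 0.0166]
tcp_rot: [2.206, 2.235, 0.0]
wrist_force: [0.2, 0.4, -2.7]
width: 0.741
```

{"method": "move_arm", "body": {"deltas": [[[0,0,0],[0,0,-0.01],1],[[0,0,0],[0,0,-0.02],1],[[0,0,0],[0,0,-0.02],1]]}}

```text
time: 17.65
tool_pos: [0.4547, -0.1806, 0.015]
tcp_rot: [2.205, 2.236, 0.0]
wrist_force: [-1.5, -0.2, 0.9]
width: 0.74
```

```bash
python3 st.py
```

```text
t 17.65 q [-0.429  0.161  2.178 -0.     0.801 -0.442] pos [ 454.7 -180.6   15. ] yawY 0.78 zax [ 1.1e-03 -7.0e-04 -1.0e+00] F [-1.51 -0.17  0.86] w 62.9
```

{"method": "move_arm", "body": {"deltas": [[[0,0,0],[0,0,0],-0.6],[[0,0,0],[0,0,0],-1],[[0,0,0],[0,0,0],-1],[[0,0,0],[0,0,0.25],-1],[[0,0,0],[0,0,0.6],-1],[[0,0,-0.11],[0,0,0.6],-1],[[0,0,-0.22],[0,0,0.6],-1],[[0,0,-0.33],[0,0,0.6],-1],[[0,0,-0.44],[0,0,0.6],-1],[[0,0,-0.55],[0,0,0.6],-1],[[0,0,-0.66],[0,0,0.6],-1],[[0,0,-0.77],[0,0,0.6],-1],[[0,0,-0.88],[0,0,0.6],-1],[[0,0,-0.99],[0,0,0.6],-1],[[0,0,-1],[0,0,0.6],-1],[[0,0,-1],[0,0,0.6],-1]]}}

```text
time: 19.65
tool_pos: [0.4541, -0.1801, 0.0742]
tcp_rot: [-3.141, -0.026, 0.0]
wrist_force: [-0.5, -0.0, -0.4]
width: 1.001
```

```bash
python3 st.py; python3 - <<'E'
from workcell import read_camera
import cv2,numpy as np
for n,(x,y,w,h) in(("scene",(230,110,140,120)),("top",(320,160,140,120))):
    p,d=read_camera(n);np.savez(f"pics/{n}4.npz",p=p,d=d)
    c=cv2.resize(p[y:y+h,x:x+w,::-1],(390,330),interpolation=cv2.INTER_CUBIC)
    o=c if n=="scene" else np.hstack([o,c])
cv2.imwrite("pics/v4.png",o)
E
```

```text
t 19.65 q [-0.429  0.07   2.144  0.     0.928  1.126] pos [ 454.1 -180.1   74.2] yawY -89.07 zax [-1.e-04  1.e-04 -1.e+00] F [-0.51 -0.05 -0.45] w 85.1
```

View pics/v4.png

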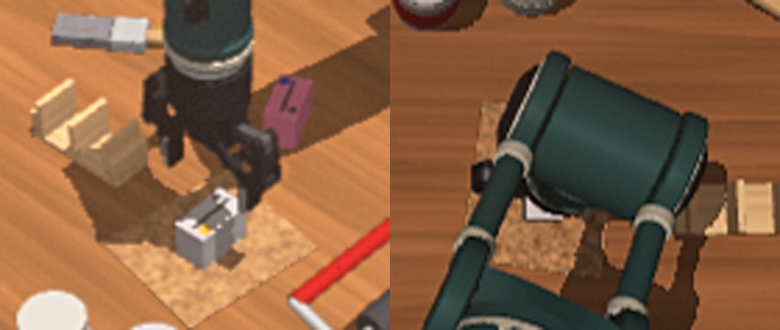

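Mould_b stands upright on the mat and the jaws now lie across its 36 mm sides; the rack is empty. Regrasping.

{"method": "move_arm", "body": {"deltas": [[[0,0,0],[0,0,-0.25],-1],[[0,0,0],[0,0,-0.48],-1],[[0,0,0],[0,0,-0.58],-1],[[0,0,0],[0,0,-0.58],-1],[[0,0,0],[0,0,-0.58],0],[[0,0,0],[0,0,-0.58],0.4],[[0,0,0],[0,0,-0.58],1],[[0,0,0],[0,0,-0.58],1],[[0,0,0],[0,0,-0.58],1]]}}

```text
time: 20.88
tool_pos: [0.4549, -0.1804, 0.0172]
tcp_rot: [3.141, 0.022, 0.002]
wrist_force: [-0.7, 0.9, 5.0]
width: 0.412
```

```bash
python3 st.py
```

```text
t 20.875 q [-0.428  0.157  2.177  0.     0.806  1.128] pos [ 454.9 -180.4   17.2] yawY -89.21 zax [ 1.5e-03 -5.0e-04 -1.0e+00] F [-0.68  0.86  5.02] w 35.0
```

{"method": "move_arm", "body": {"deltas": [[[0,0,0],[0,0,0.02],1],[[0,0,0],[0,0,0.15],1],[[0,0,0.05],[0,0,0.4],1],[[0,0,0.12],[0,0,0.7],1],[[0,0,0.2],[0,0,1],1],[[0,0,0.2],[0,0,1],1]]}}

```text
time: 21.62
tool_pos: [0.4563, -0.1811, 0.1192]
tcp_rot: [3.096, 0.51, 0.008]
wrist_force: [1.1, 0.2, -3.7]
width: 0.41
```

```bash
python3 st.py
```

```text
t 21.625 q [-0.429  0.012  2.109 -0.     1.015  0.816] pos [ 456.3 -181.1  119.2] yawY -71.29 zax [ 0.0057 -0.0027 -1.    ] F [ 1.12  0.15 -3.72] w 34.8
```

{"method": "move_arm", "body": {"deltas": [[[0,0,0.07],[0,0,0.35],1],[[0,0,0.14],[0,0,0.7],1],[[0,0,0.2],[0,0,1],1]]}}

```text
time: 22.0
tool_pos: [0.4533, -0.1798, 0.2157]
tcp_rot: [-2.979, -0.992, 0.003]
wrist_force: [0.5, -0.0, -2.6]
width: 0.413
```

{"method": "move_arm", "body": {"deltas": [[[0,0,0.08],[0.07,0.35,0.35],1],[[0,0,0.16],[0.14,0.7,0.7],1],[[0,0,0.24],[0.2,1,1],1]]}}

```text
time: 22.38
tool_pos: [0.4736, -0.079, 0.3157]
tcp_rot: [-2.74, -1.533, 0.002]
wrist_force: [0.6, 0.3, -3.7]
width: 0.417
```

{"method": "move_arm", "body": {"deltas": [[[0,0,0.08],[0.1,0.35,0.05],1],[[0,0,0.16],[0.2,0.7,0.1],1],[[0,0,0.24],[0.3,1,0.1],1]]}}

```text
time: 22.75
tool_pos: [0.5039, 0.0212, 0.3248]
tcp_rot: [-2.404, -2.021, 0.002]
wrist_force: [0.0, -0.2, -2.4]
width: 0.417
```

{"method": "move_arm", "body": {"deltas": [[[0,0,0.074],[0.1,0.35,0],1],[[0,0,0.074],[0.2,0.7,0],1],[[0,0,0.074],[0.3,1,0],1]]}}

```text
time: 23.12
tool_pos: [0.5336, 0.121, 0.3239]
tcp_rot: [-2.287, -2.152, 0.005]
wrist_force: [0.5, -1.1, -2.9]
width: 0.416
```

{"method": "move_arm", "body": {"deltas": [[[0,0,0],[0.05,0.35,0],1],[[0,0,0],[0.1,0.7,0],1],[[0,0,0],[0.15,1,0],1],[[0,0,0],[0.15,1,0],1],[[0,0,0],[0.15,1,0],1]]}}

```text
time: 23.75
tool_pos: [0.5485, 0.2193, 0.3244]
tcp_rot: [-2.286, -2.154, 0.005]
wrist_force: [-0.2, -0.1, -3.7]
width: 0.419
```

```bash
python3 st.py; python3 - <<'E'
from m2 import *
p,X=load("top","3");hsv=cv2.cvtColor(p,cv2.COLOR_RGB2HSV).astype(int)
m=(hsv[...,1]<60)&(hsv[...,2]>130)&(abs(X[...,2]-.258)<.012)&(abs(X[...,1]-.226)<.06)&(abs(X[...,0]-.473)<.045)
k,lab,st,_=cv2.connectedComponentsWithStats(m.astype(np.uint8));i=1+st[1:,4].argmax()
print(castbox("top",lab==i,.258),np.median(X[lab==i][:,2]))
E
```

```text
t 23.75 q [ 3.390e-01  6.300e-02  1.666e+00 -1.000e-03  1.416e+00  3.980e-01] pos [548.5 219.3 324.4] yawY -3.41 zax [-0.0028 -0.0016 -1.    ] F [-0.23 -0.12 -3.66] w 35.6
((array([472.3, 225.9]), array([62.3, 34.7]), 85.7), array([471.9, 226.6, 258. ]), 364) 0.25694328445069703
```

{"method": "move_arm", "body": {"deltas": [[[0,0,0],[0,0.02,-0.3],1],[[0,0,0],[0,0.02,-0.6],1],[[0,0,0],[0,0.02,-0.85],1],[[0,0,0],[0,0.02,-0.95],1],[[0,0,0],[0,0.02,-0.97],1],[[0,0,0],[0,0.02,-0.98],1],[[0,0,0],[0,0.02,-0.98],1]]}}

```text
time: 24.62
tool_pos: [0.5498, 0.222, 0.2296]
tcp_rot: [2.285, 2.155, 0.003]
wrist_force: [-0.7, -0.4, -2.0]
width: 0.414
```

{"method": "move_arm", "body": {"deltas": [[[0,0,0],[0,0,-0.01],1],[[0,0,0],[0,0,-0.015],1],[[0,0,0],[0,0,-0.015],1]]}}

```text
time: 25.0
tool_pos: [0.5491, 0.222, 0.2268]
tcp_rot: [2.285, 2.156, -0.0]
wrist_force: [-0.2, 0.6, -2.9]
width: 0.414
```

```bash
python3 st.py; python3 - <<'E'
from workcell import read_camera
import cv2,numpy as np
for n,(x,y,w,h) in(("scene",(330,150,180,150)),("top",(140,130,180,150))):
    p,d=read_camera(n);np.savez(f"pics/{n}5.npz",p=p,d=d)
    c=cv2.resize(p[y:y+h,x:x+w,::-1],None,fx=2.2,fy=2.2,interpolation=cv2.INTER_CUBIC)
    o=c if n=="scene" else np.hstack([o,c])
cv2.imwrite("pics/v5.png",o)
E
```

```text
t 25.0 q [ 0.342  0.112  1.792 -0.     1.238  0.4  ] pos [549.1 222.  226.8] yawY -3.34 zax [-0. -0. -1.] F [-0.21  0.56 -2.88] w 35.2
```

View pics/v5.png

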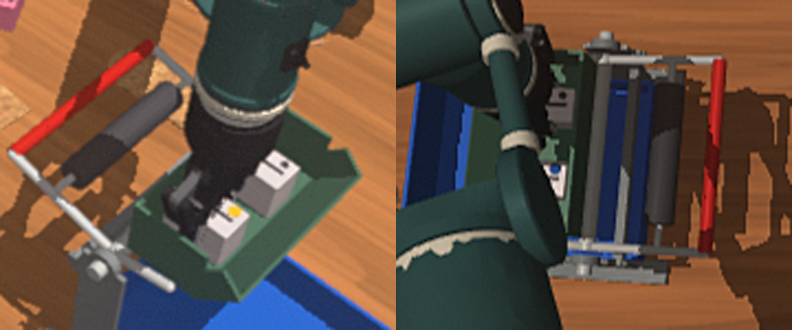

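Both moulds are in the bucket, which is still upright; mould_b is held just above the floor with no contact force yet. Now lowering the last 0.5 mm, releasing and retreating.

{"method": "move_arm", "body": {"deltas": [[[0,0,0],[0,0,-0.005],1],[[0,0,0],[0,0,-0.005],-0.2],[[0,0,0],[0,0,-0.005],-0.2],[[0,0,0],[0,0,0.5],-0.2],[[0,0,0],[0,0.1,1],-0.2],[[0,0,0],[0,0.7,1],-0.2],[[0,0,0],[0,1,1],-0.2]]}}

```text
time: 25.98
tool_pos: [0.5496, 0.3243, 0.3288]
tcp_rot: [2.285, 2.156, 0.006]
wrist_force: [0.3, -0.2, -0.1]
width: 0.598
```

{"method": "move_arm", "body": {"deltas": [[[0,0,0],[0,0.5,0.3],-0.2],[[0,0,0],[0,1,0.6],-0.2],[[0,0,0],[0,1,0.6],-0.2]]}}

```text
time: 26.35
tool_pos: [0.5494, 0.426, 0.3901]
tcp_rot: [-2.281, -2.16, -0.01]
wrist_force: [-0.6, -0.2, 0.2]
width: 0.601
```

```bash
python3 st.py; python3 - <<'E'
from workcell import read_camera
import cv2,numpy as np
for n,(x,y,w,h) in(("scene",(330,150,210,250)),("top",(100,100,210,250))):
    p,d=read_camera(n);np.savez(f"pics/{n}6.npz",p=p,d=d)
    c=cv2.resize(p[y:y+h,x:x+w,::-1],None,fx=1.8,fy=1.8,interpolation=cv2.INTER_CUBIC)
    o=c if n=="scene" else np.hstack([o,c])
cv2.imwrite("pics/v6.png",o)
E
```

```text
t 26.35 q [6.230e-01 2.500e-01 1.337e+00 1.000e-03 1.549e+00 6.780e-01] pos [549.4 426.  390.1] yawY -3.13 zax [ 0.0045  0.0044 -1.    ] F [-0.55 -0.24  0.25] w 51.1
```

View pics/v6.png

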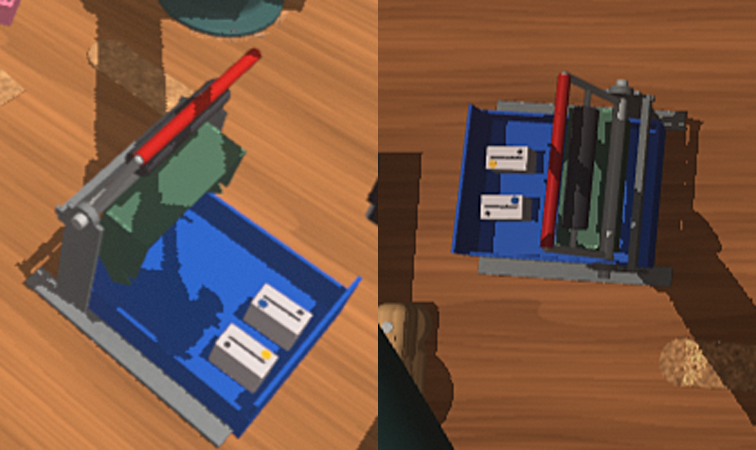

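Both moulds lie upright in the tray and the bucket is fully tipped, with the red bar up at top-view pixel ~(407,186). Now measuring the bar.

```bash
python3 - <<'E'
from m2 import *
for n in("scene","top"):
    p,X=load(n,"6");hsv=cv2.cvtColor(p,cv2.COLOR_RGB2HSV).astype(int);H,S=hsv[...,0],hsv[...,1];z=X[...,2]
    m=((H<5)|(H>174))&(S>150)&(z>.2)&(z<.4)&(abs(X[...,0]-.5)<.15)
    P=X[m];Q=np.array([ray(n,u,v,.3325) for v,u in zip(*np.nonzero(m))])
    print(n,box(P),np.percentile(P[:,2],[5,50,95]),box(Q))
E
```

```text
scene (array([511.2, 210.6]), array([ 30.8, 203.6]), 87.1) [0.32626102 0.33245821 0.33544829] (array([513.9, 219.8]), array([ 16.7, 208.4]), 86.8)
top (array([511.2, 217.6]), array([ 15.6, 202.9]), 86.6) [0.32765872 0.33254478 0.33575412] (array([510.5, 216. ]), array([ 15. , 201.5]), 86.9)
```

{"method": "move_arm", "body": {"deltas": [[[0,0,0.1],[-0.05,-0.1,0.1],-0.2],[[0,0,0.2],[-0.1,-0.2,0.1],-0.2],[[0,0,0.3],[-0.15,-0.3,0.1],-0.2],[[0,0,0.4],[-0.2,-0.4,0.1],-0.2],[[0,0,0.5],[-0.25,-0.5,0.1],-0.2],[[0,0,0.6],[-0.3,-0.6,0.1],-0.2],[[0,0,0.7],[-0.39,-0.7,0.1],-0.2],[[0,0,0.8],[-0.39,-0.8,0.1],-0.2],[[0,0,0.9],[-0.39,-0.9,0.1],-0.2],[[0,0,1],[-0.39,-1,0],-0.2]]}}

```text
time: 27.7
tool_pos: [0.5101, 0.3199, 0.3866]
tcp_rot: [0.087, 3.14, -0.001]
wrist_force: [1.7, -0.7, -0.1]
width: 0.602
```

{"method": "move_arm", "body": {"deltas": [[[0,0,0],[0,-0.35,0],-0.2],[[0,0,0],[0,-0.7,0],-0.2],[[0,0,0],[0,-1,0],-0.2],[[0,0,0],[0,-1,0],-0.2],[[0,0,0],[0,-1,0],-0.2]]}}

```text
time: 28.32
tool_pos: [0.5098, 0.2213, 0.3862]
tcp_rot: [-0.094, -3.139, -0.0]
wrist_force: [1.3, 0.1, -0.1]
width: 0.6
```

```bash
python3 st.py; python3 - <<'E'
import numpy as np
def pt(a):
    a=np.radians(a);dx=1.334*(np.cos(a)-np.cos(np.radians(72.5)));return np.array([.057*dx,.998*dx,1.334*(np.sin(a)-np.sin(np.radians(72.5)))])
ph=[72.5]+list(np.arange(77,132,4.5))+list(np.arange(134,167.1,3))
i0=0
for i,a in enumerate(ph):
    d=pt(a)-pt(ph[i0])
    if abs(d).max()>1: i0=i-1;print("--new call from",ph[i0]);d=pt(a)-pt(ph[i0])
    print(a,np.round(d,3))
E
```

```text
t 28.325 q [ 0.364 -0.019  1.64   0.     1.521 -1.146] pos [509.8 221.3 386.2] yawY 86.56 zax [-8.e-04  2.e-04 -1.e+00] F [ 1.32  0.05 -0.09] w 51.0
72.5 [0. 0. 0.]
77.0 [-0.006 -0.101  0.028]
81.5 [-0.012 -0.204  0.047]
86.0 [-0.018 -0.307  0.058]
90.5 [-0.024 -0.412  0.062]
95.0 [-0.029 -0.516  0.057]
99.5 [-0.035 -0.62   0.043]
104.0 [-0.041 -0.722  0.022]
108.5 [-0.047 -0.823 -0.007]
113.0 [-0.053 -0.921 -0.044]
--new call from 113.0
117.5 [-0.005 -0.095 -0.045]
122.0 [-0.011 -0.185 -0.097]
126.5 [-0.016 -0.272 -0.156]
131.0 [-0.02  -0.353 -0.221]
134.0 [-0.023 -0.405 -0.268]
137.0 [-0.026 -0.453 -0.318]
140.0 [-0.029 -0.5   -0.37 ]
143.0 [-0.031 -0.543 -0.425]
146.0 [-0.033 -0.584 -0.482]
149.0 [-0.035 -0.621 -0.541]
152.0 [-0.037 -0.655 -0.602]
155.0 [-0.039 -0.686 -0.664]
158.0 [-0.041 -0.714 -0.728]
161.0 [-0.042 -0.739 -0.794]
164.0 [-0.043 -0.76  -0.86 ]
167.0 [-0.044 -0.777 -0.928]
```

{"method": "move_arm", "body": {"deltas": [[[0,0,0],[0,-0.04,-0.25],-0.2],[[0,0,0],[0,-0.04,-0.5],-0.2],[[0,0,0],[0,-0.04,-0.68],-0.2],[[0,0,0],[0,-0.04,-0.74],-0.2],[[0,0,0],[0,-0.04,-0.74],0.2],[[0,0,0],[0,-0.04,-0.74],0.5],[[0,0,0],[0,-0.04,-0.74],1],[[0,0,0],[0,-0.04,-0.74],1],[[0,0,0],[0,-0.04,-0.74],1]], "grip_force": 30}}

```text
time: 29.45
tool_pos: [0.5107, 0.218, 0.3141]
tcp_rot: [0.092, 3.138, 0.001]
wrist_force: [0.4, -1.1, 5.4]
width: 0.161
```

```bash
python3 st.py
```

```text
t 29.45 q [ 0.359 -0.006  1.755 -0.     1.39  -1.154] pos [510.7 218.  314.1] yawY 86.64 zax [ 2.1e-03  7.0e-04 -1.0e+00] F [ 0.39 -1.12  5.38] w 13.6
```

{"method": "move_arm", "body": {"deltas": [[[0,0,0],[-0.003,-0.05,0.015],1],[[0,0,0],[-0.006,-0.101,0.028],1],[[0,0,0],[-0.012,-0.204,0.047],1],[[0,0,0],[-0.018,-0.307,0.058],1],[[0,0,0],[-0.024,-0.412,0.062],1],[[0,0,0],[-0.029,-0.516,0.057],1],[[0,0,0],[-0.035,-0.62,0.043],1],[[0,0,0],[-0.041,-0.722,0.022],1],[[0,0,0],[-0.047,-0.823,-0.007],1],[[0,0,0],[-0.053,-0.921,-0.044],1]]}}

```text
time: 30.7
tool_pos: [0.505, 0.1249, 0.3079]
tcp_rot: [0.092, 3.14, -0.0]
wrist_force: [3.7, 4.0, 1.2]
width: 0.16
```

```bash
python3 st.py
```

```text
t 30.7 q [ 0.195 -0.071  1.83  -0.     1.383 -1.317] pos [505.  124.9 307.9] yawY 86.64 zax [ 3.e-04 -3.e-04 -1.e+00] F [3.68 4.01 1.23] w 13.6
```

{"method": "move_arm", "body": {"deltas": [[[0,0,0],[-0.005,-0.095,-0.045],1],[[0,0,0],[-0.011,-0.185,-0.097],1],[[0,0,0],[-0.016,-0.272,-0.156],1],[[0,0,0],[-0.02,-0.353,-0.221],1],[[0,0,0],[-0.023,-0.405,-0.268],1],[[0,0,0],[-0.026,-0.453,-0.318],1],[[0,0,0],[-0.029,-0.5,-0.37],1],[[0,0,0],[-0.031,-0.543,-0.425],1],[[0,0,0],[-0.033,-0.584,-0.482],1],[[0,0,0],[-0.035,-0.621,-0.541],1],[[0,0,0],[-0.037,-0.655,-0.602],1],[[0,0,0],[-0.039,-0.686,-0.664],1],[[0,0,0],[-0.041,-0.714,-0.728],1],[[0,0,0],[-0.042,-0.739,-0.794],1],[[0,0,0],[-0.042,-0.75,-0.827],1],[[0,0,0],[-0.042,-0.75,-0.827],1]]}}

```text
time: 32.7
tool_pos: [0.5001, 0.0506, 0.225]
tcp_rot: [-0.092, -3.139, 0.0]
wrist_force: [-1.4, 2.2, 1.0]
width: 0.163
```

```bash
python3 st.py
```

```text
t 32.7 q [ 0.051 -0.06   1.971 -0.     1.232 -1.461] pos [500.1  50.6 225. ] yawY 86.64 zax [-1.4e-03 -2.0e-04 -1.0e+00] F [-1.36  2.23  0.97] w 13.9
```

{"method": "move_arm", "body": {"deltas": [[[0,0,0],[0,-0.006,-0.02],1],[[0,0,0],[0,-0.012,-0.04],1],[[0,0,0],[0,-0.017,-0.06],1],[[0,0,0],[0,-0.022,-0.08],1],[[0,0,0],[0,-0.022,-0.08],1]]}}

```text
time: 33.33
tool_pos: [0.5001, 0.0486, 0.2172]
tcp_rot: [-0.092, -3.139, 0.0]
wrist_force: [-4.5, 2.0, 0.8]
width: 0.159
```

{"method": "move_arm", "body": {"deltas": [[[0,0,0],[0,-0.002,-0.01],1],[[0,0,0],[0,-0.002,-0.01],1]]}}

```text
time: 33.58
tool_pos: [0.5, 0.0484, 0.2164]
tcp_rot: [-0.092, -3.139, 0.0]
wrist_force: [-4.1, 1.1, 1.1]
width: 0.162
```

{"method": "move_arm", "body": {"deltas": [[[0,0,0],[0,-0.002,-0.01],1],[[0,0,0],[0,-0.002,-0.01],1]]}}

```text
time: 33.83
tool_pos: [0.5, 0.0482, 0.2155]
tcp_rot: [-0.092, -3.139, -0.0]
wrist_force: [-5.2, 2.6, 1.5]
width: 0.156
```

{"method": "move_arm", "body": {"deltas": [[[0,0,0],[0,-0.002,-0.01],1],[[0,0,0],[0,-0.002,-0.01],1]]}}

```text
time: 34.08
tool_pos: [0.5, 0.0481, 0.2151]
tcp_rot: [-0.092, -3.139, -0.0]
wrist_force: [-6.5, 2.4, 3.5]
width: 0.162
```

{"method": "move_arm", "body": {"deltas": [[[0,0,0],[0,-0.002,-0.01],1],[[0,0,0],[0,-0.002,-0.01],1]]}}

```text
time: 34.33
tool_pos: [0.5001, 0.0481, 0.215]
tcp_rot: [-0.092, -3.139, -0.001]
wrist_force: [-8.8, 2.5, 8.1]
width: 0.162
```

```bash
python3 st.py; python3 - <<'E'
from m2 import *
from workcell import read_camera
for n in("scene","top"):
    p,d=read_camera(n);np.savez(f"pics/{n}7.npz",p=p,d=d)
    for t in "07":
        p,X=load(n,t);hsv=cv2.cvtColor(p,cv2.COLOR_RGB2HSV).astype(int);H,S=hsv[...,0],hsv[...,1];z=X[...,2]
        m=((H<5)|(H>174))&(S>150)&(z>.2)&(z<.4)&(abs(X[...,0]-.5)<.15);P=X[m]
        g=(H>45)&(H<90)&(S>50)&(X[...,1]>.18)&(X[...,1]<.26)&(abs(X[...,0]-.51)<.07)&(abs(z-.212)<.02);G=X[g]
        a=np.linalg.lstsq(np.c_[G[:,:2],np.ones(len(G))],G[:,2],rcond=None)[0]
        print(n,t,"bar z",np.median(P[:,2]),"y",np.median(P[:,1]),"floor slope",a[:2],len(G),np.median(G[:,2]))
E
```

```text
t 34.325 q [ 4.600e-02 -5.400e-02  1.984e+00  1.000e-03  1.213e+00 -1.467e+00] pos [500.1  48.1 215. ] yawY 86.65 zax [-9.e-04  5.e-04 -1.e+00] F [-8.78  2.53  8.05] w 13.7
scene 0 bar z 0.2351074977551321 y 0.05058713429153001 floor slope [ 0.00280007 -0.05823137] 1904 0.21148230420272435
scene 7 bar z 0.23533675262302145 y 0.04941449604359605 floor slope [ 0.00174099 -0.05569626] 1889 0.21152386835150344
top 0 bar z 0.23537581834069785 y 0.04736882196969708 floor slope [-0.0027822  -0.02368729] 1494 0.21117799933468412
top 7 bar z 0.2352866420224865 y 0.05069385261244622 floor slope [0.00082899 0.00355632] 1399 0.2110599203674992
```

The bucket is on its stop: 8 N up at the bar, and bar height and floor slope match the start. Easing the pressure, letting go and lifting clear.

{"method": "move_arm", "body": {"deltas": [[[0,0,0],[0.005,0,0.012],1],[[0,0,0],[0.01,0,0.012],1],[[0,0,0],[0.01,0,0.012],0.6],[[0,0,0],[0.01,0,0.012],0.4],[[0,0,0],[0.01,0,0.012],0.4],[[0,0,0],[0.01,0,0.012],0.4],[[0,0,0],[0.01,0,0.1],0.4],[[0,0,0],[0.01,0,0.3],0.4],[[0,0,0],[0.01,0,0.6],0.4],[[0,0,0],[0.01,0,1],0.4]]}}

```text
time: 35.67
tool_pos: [0.5011, 0.0477, 0.3142]
tcp_rot: [-0.092, -3.139, 0.0]
wrist_force: [0.0, 0.7, 0.4]
width: 0.3
```

{"method": "move_arm", "body": {"deltas": [[[0,0,0],[0,-0.3,0.1],0.4],[[0,0,0],[0,-0.6,0.2],0.4],[[0,0,0],[0,-1,0.2],0.4]]}}

```text
time: 36.05
tool_pos: [0.5024, -0.0528, 0.3359]
tcp_rot: [0.09, 3.137, -0.001]
wrist_force: [0.3, -0.0, 0.1]
width: 0.301
```

{"method": "move_arm", "body": {"deltas": [[[0,0,0],[0,-0.4,0],0.4],[[0,0,0],[0,-0.8,0],0.4],[[0,0,0],[0,-1,0],0.4],[[0,0,0],[0,-1,0],0.4],[[0,0,0],[0,-1,0],0.4]]}}

```text
time: 36.67
tool_pos: [0.5017, -0.1513, 0.3338]
tcp_rot: [0.091, 3.14, 0.001]
wrist_force: [-0.3, 0.9, -0.3]
width: 0.302
```

```bash
python3 st.py; python3 - <<'E'
from workcell import read_camera
import cv2,numpy as np
for n in("scene","top"):
    p,d=read_camera(n);np.savez(f"pics/{n}8.npz",p=p,d=d);cv2.imwrite(f"pics/{n}8.png",p[...,::-1])
    c=cv2.resize(p[:,:,::-1],(480,300),interpolation=cv2.INTER_AREA)
    o=c if n=="scene" else np.vstack([o,c])
cv2.imwrite("pics/v8.png",o)
from m2 import *
for n in("scene","top"):
    for t in "08":
        p,X=load(n,t);hsv=cv2.cvtColor(p,cv2.COLOR_RGB2HSV).astype(int);H,S=hsv[...,0],hsv[...,1];z=X[...,2]
        P=X[((H<5)|(H>174))&(S>150)&(z>.2)&(z<.4)&(abs(X[...,0]-.5)<.15)]
        print(n,t,"bar",box(P),np.median(P[:,2]))
E
```

```text
t 36.675 q [-3.410e-01 -7.200e-02  1.784e+00  1.000e-03  1.430e+00 -1.854e+00] pos [ 501.7 -151.3  333.8] yawY 86.67 zax [ 1.e-04  8.e-04 -1.e+00] F [-0.35  0.9  -0.3 ] w 25.6
scene 0 bar (array([502. ,  49.7]), array([ 15.3, 204.9]), 86.2) 0.2351074977551321
scene 8 bar (array([500.6,  49.9]), array([ 14.7, 204.9]), 87.1) 0.2353192732137262
top 0 bar (array([500. ,  47.7]), array([ 14.5, 202.1]), 86.8) 0.23537581834069785
top 8 bar (array([499.2,  47.8]), array([ 14.5, 203.5]), 86.9) 0.23539708692695954
```

View pics/v8.png

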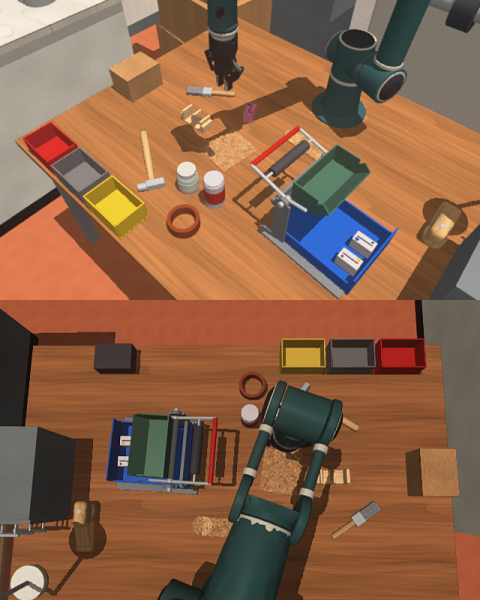

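The bucket is upright and empty, both moulds are in the tray, and the other items are where they were. The arm is clear, so I'm handing in.

```bash
python3 -c "
from workcell import order; print(order.finish_job())"
```

```text
the job is handed in; nothing more can be done
None
```

The job is done and handed in at about 37 s of the 72 s allowed; no verdict was reported.

- **Loading:** I set mould_a from the mat into the bucket. Mould_b came out of the rack by its ends, went onto the mat, was regripped across its width and set down in the bucket. Its weight tripped the bucket, and both moulds ended upright in the blue tray.
- **Returning the bucket:** I gripped the red bar, carried it back along its arc onto the stop (about 8 N of contact), eased off, let go and moved clear.
- **Last checks:** Both moulds are in the tray and the bucket is empty and upright. The bar is within 1.5 mm of where it started in both views. In the pictures the jar, can, hammer, sanding sleeve and pink block look unmoved; I did not measure them. In the final top view the arm hides the jar and most of the hammer, but the other camera shows them. The largest force I read after any move was about 12 N at the wrist, while setting the bucket on its stop.
- **Disagreements:** The two cameras differed by up to about 3 mm on the bar and bucket, and by up to about 8 mm on the moulds' raw positions. The moulds' gap was partly because their sides blurred into the top face in the scene view, so I relied on the top view there. No check failed.

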